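Load the curing shuttle and send it home

ROBOT

A 6-joint arm with a two-finger parallel gripper is mounted at the origin on the work surface. World frame = base frame: x ahead of the robot, y to its left, z up, the work surface at z = 0. Lengths are in m, angles in degrees, forces in N, time in s.
With the tool pointing down it reaches from about 0.25 to 0.725 m from the base axis. Payload 9.7 kg.
Tool frame: the origin (TCP) lies between the finger pads; the fingertips stand 17 mm ahead of it and the grasp point (between the pads) lies 2 mm behind it; z points along the fingers, y is the direction in which the jaws open and shut (so a half turn about z gives the same grasp; the last joint's range is limited). The gripper opens to 85 mm and grips with 20 to 120 N. Pads are 22 mm wide; open, the fingers measure 114 mm over their backs; the gripper's body (76 mm by 85 mm) begins 54 mm behind the grasp point. The pads swing forward as they close: fully open they stand 13 mm farther back than shut.
Start: joints at [-74.141, 4.979, 10.078, 95.1, 0, 90], TCP at [0.15, -0.529, 0.227] pointing down, gripper open.
Joint ranges: [-179.16, 179.16], [-48.56, 103.87], [-65.8, 70.77], [-126.05, 130.52], [-82.76, 87.17], [-180, 180]. Speed limits (degrees/s): [127.2, 127.2, 147.25, 180, 180, 180].

INTERFACE

Orientations are given as [roll, pitch, yaw] about the fixed x, y, z axes, in that order (R = Rz(yaw) Ry(pitch) Rx(roll)).
In Python, from workcell import monitor, cams, order gives the robot as it stands. The module is installed in compiled form; this text tells all that it offers.
- The arm moves only by the shell command python3 -m handwheel 'ROWS' [OPENING] [FORCE]. ROWS is JSON, a list of rows, each a list of 6 numbers: the shift along the tool's x, y, z in m, then the turn, a rotation vector about the tool's x, y, z in degrees. In form: [[tx, ty, tz, wx, wy, wz], ...]. A call has exactly 8 rows; each row shifts and turns the commanded pose from where the row before left it, along the tool's axes as they then stand; what a row does not reach is not made up. A row lasts 1/12 s, in which the tool goes at most 41.7 mm and 7.16 degrees, less where a joint would pass 70% of its speed; a pose out of reach is approached as far as the arm can. A call is refused whole if a number of a shift passes 0.0417 or a number of a turn 7.16, either way. A call with a gripper value outside its range is refused whole. OPENING is the opening, from -1 (shut) to 1 (fully open), set as the call begins (- or left out, the last holds). The fingers move at their own pace and stop on an object; FORCE is the grip in N (left out, the last holds). Time passes only in rows, so rows that do not move let the fingers close, or fill a call up. It gives the time, the measured TCP pose, the force and the opening at its end, in the units of the state.
- monitor.get_obs(): the state, without advancing time (a new reading comes with each control period).
- cams.camera(name): name is "side" or "top" or "wrist"; returns a dict with "img" (400x640x3 uint8, red, green, blue), "depth" (400x640 float32, m along the optical axis (not along the pixel's ray), 0 where there is no reading), "fx", "fy", "cx", "cy" (pixels), "rvec" (rotation vector, rad) and "tvec" (3), from world to camera coordinates, as OpenCV has them; the wrist camera has in their place "tool_from_camera" (4x4, takes a point from camera to tool coordinates, whose origin is the TCP and whose axes are the flange's). Camera axes: x right, y down, z forward; pixel columns grow to the right and rows downward; lengths in m; the calibration is good to about 2 mm. The wrist camera is an equidistant fisheye: a pixel r from the principal point sees the ray r / f radians off the axis. A picture is of the moment at which its call begins: read the wrist's pose just before it.
- order.job_done(): hands the job in, once; it reports no verdict.
The state is a dict: "time": time; "q": joint angles; "qd": joint speeds; "joint_efforts": joint torques, N m; "ee_pos": TCP position; "tcp_rot": TCP orientation; "wrist_force": force on the tool from outside, world axes, zero at the start; "torque": the same for the moment, N m; "opening": finger opening in m.
Only numpy, scipy, OpenCV 4.12 (cv2) and the standard library are available. Lean on these libraries where they do the work, as an engineer would, in place of code of your own. Each camera call takes 0.05 s, during which the arm holds its last target. There are 200 camera calls.

TASK

Get all the white prints into the grey bin of the curing shuttle: tip out the blue tray over the bin, pick up every print lying on the mat as well, and stand the empty tray flat on the mat again. Only then push the shuttle by its red tab: it is stuck and has to be broken free, and it must run without being slammed right into the hood until it rests against the end stop inside, which you cannot see. Leave the painted urns and the glue bottle as they stand.

Things in the scene. Friction and masses are not known exactly. Their poses are not given: they have to be found in the camera images.
- mat: green cutting mat with a pale grid, 600 (x) x 1000 (y) x 3 mm, fixed on the table; origin: centre of its underside; its top is at z = 0.003.
- curer: fixed curing station: low grey base 120 mm wide, two steel rods along its own y axis, and a white hood (202 mm wide in x, from y = 110 to 348 mm, top 205 mm above the mat) open towards -y, into which the shuttle runs. Origin: on the mat, under the middle of the parked bin; x points across the rail; turned up to 0.15 rad.
- shuttle (a joint): travel (m) of the shuttle along the rail, growing along the curer's +y into the hood; starts at 0 to 0.004. A sprung ball catch holds it: 8 to 15 N of push break it free within the first 20 mm, then 2 to 6 N keep it moving; it stays where left. A solid end stop, unseen in the hood, ends the travel somewhere beyond 140 mm: there it moves no further and the force climbs past 16 N.
- bin (a point): centre of the inner floor of the shuttle's open-topped grey bin, 39 mm above the mat. Inside 142 (x) x 162 (y) x 55 mm deep, walls 4 mm; rim 94 mm above the mat. Moves with the shuttle; axes as the curer's.
- tab (a point): red upright push tab on the bin's -y end, 60 (x) x 12 (y) mm; this point is on its middle plane, 20 mm below its top and 125 mm above the mat, axes as the curer's. Push its -y face towards the curer's +y; on that side is only the low base. At the end of travel it is still 25 mm or more short of the hood.
- tray_bar (a point): centre of the bar (14 x 124 x 20 mm in tray x, y, z) across the middle of the blue scoop tray, over its centre of mass, 85 mm above its underside; grip it along tray x. Tray 130 (x) x 124 (y) mm, floor 4 mm, 34 mm walls on both y sides and +x; open on -x, where prints slide out once that side dips 35 to 50 degrees. 71 mm free under the bar. Tray 200 to 330 g.
- print1_c (a point): In the tray at the start, may be absent: white resin print shaped like a limb: block 36 x 22 x 20 mm with a round 16 mm stub on one end, 46 mm long over all along its x axis, 22 wide (y), 20 high (z), 30 g. Point: centre, half-way up (10 mm).
- print2_c (a point): In the tray at the start, may be absent: white resin print shaped like a limb: block 36 x 22 x 20 mm with a round 16 mm stub on one end, 46 mm long over all along its x axis, 22 wide (y), 20 high (z), 30 g. Point: centre, half-way up (10 mm).
- print3_c (a point): In the tray at the start, may be absent: white resin print shaped like a limb: block 36 x 22 x 20 mm with a round 16 mm stub on one end, 46 mm long over all along its x axis, 22 wide (y), 20 high (z), 30 g. Point: centre, half-way up (10 mm).
- print4_c (a point): In the tray at the start, may be absent: white resin print shaped like a plinth: foot 30 x 30 x 12 mm with a neck 22 x 22 x 14 mm on it, 26 mm high along its z axis, 30 g. Point: centre, half-way up (13 mm).
- print5_c (a point): In the tray at the start, may be absent: white resin print shaped like a plinth: foot 30 x 30 x 12 mm with a neck 22 x 22 x 14 mm on it, 26 mm high along its z axis, 30 g. Point: centre, half-way up (13 mm).
- stray1_c (a point): Lying on the mat at the start, may be absent: white resin print shaped like a limb: block 36 x 22 x 20 mm with a round 16 mm stub on one end, 46 mm long over all along its x axis, 22 wide (y), 20 high (z), 30 g. Point: centre, half-way up (10 mm).
- stray2_c (a point): Lying on the mat at the start, may be absent: white resin print shaped like a plinth: foot 30 x 30 x 12 mm with a neck 22 x 22 x 14 mm on it, 26 mm high along its z axis, 30 g. Point: centre, half-way up (13 mm).
- stray3_c (a point): Lying on the mat at the start, may be absent: white resin print shaped like a limb: block 36 x 22 x 20 mm with a round 16 mm stub on one end, 46 mm long over all along its x axis, 22 wide (y), 20 high (z), 30 g. Point: centre, half-way up (10 mm).
- stray4_c (a point): Lying on the mat at the start, may be absent: white resin print shaped like a plinth: foot 30 x 30 x 12 mm with a neck 22 x 22 x 14 mm on it, 26 mm high along its z axis, 30 g. Point: centre, half-way up (13 mm).
- stray5_c (a point): Lying on the mat at the start, may be absent: white resin print shaped like a limb: block 36 x 22 x 20 mm with a round 16 mm stub on one end, 46 mm long over all along its x axis, 22 wide (y), 20 high (z), 30 g. Point: centre, half-way up (10 mm).
- urn_green: bystander: painted dark green urn model, 85 mm high, 70 mm across; origin under its centre.
- urn_gold: bystander: painted gold urn model, same shape and size.
- glue: bystander: glue bottle, 36 mm across, 100 mm high; origin under its centre.
Mind the look-alikes: they are no part of the job. Leave any black look-alike of the part that bears print1_c alone.

How it is judged (in metres and radians):
On the way, in this order (a step that is already met when the one before it is completed fails the run):
1. the tray is tipped (more than 0.5 rad) over the bin (angle between tray_bar's own z axis and vertical above 0.5 rad and horizontal distance between tray_bar and bin below 0.18 m and value of joint shuttle below 0.03 m), for 0.2 s.
2. all prints lie in the bin and the tray stands flat on the mat while the shuttle is still parked (x of print1_c in the frame of bin between -0.071 and 0.071 m and y of print1_c in the frame of bin between -0.081 and 0.081 m and z of print1_c in the frame of bin between 0 and 0.055 m and x of print2_c in the frame of bin between -0.071 and 0.071 m and y of print2_c in the frame of bin between -0.081 and 0.081 m and z of print2_c in the frame of bin between 0 and 0.055 m and x of print3_c in the frame of bin between -0.071 and 0.071 m and y of print3_c in the frame of bin between -0.081 and 0.081 m and z of print3_c in the frame of bin between 0 and 0.055 m and x of print4_c in the frame of bin between -0.071 and 0.071 m and y of print4_c in the frame of bin between -0.081 and 0.081 m and z of print4_c in the frame of bin between 0 and 0.055 m and x of print5_c in the frame of bin between -0.071 and 0.071 m and y of print5_c in the frame of bin between -0.081 and 0.081 m and z of print5_c in the frame of bin between 0 and 0.055 m and x of stray1_c in the frame of bin between -0.071 and 0.071 m and y of stray1_c in the frame of bin between -0.081 and 0.081 m and z of stray1_c in the frame of bin between 0 and 0.055 m and x of stray2_c in the frame of bin between -0.071 and 0.071 m and y of stray2_c in the frame of bin between -0.081 and 0.081 m and z of stray2_c in the frame of bin between 0 and 0.055 m and x of stray3_c in the frame of bin between -0.071 and 0.071 m and y of stray3_c in the frame of bin between -0.081 and 0.081 m and z of stray3_c in the frame of bin between 0 and 0.055 m and x of stray4_c in the frame of bin between -0.071 and 0.071 m and y of stray4_c in the frame of bin between -0.081 and 0.081 m and z of stray4_c in the frame of bin between 0 and 0.055 m and x of stray5_c in the frame of bin between -0.071 and 0.071 m and y of stray5_c in the frame of bin between -0.081 and 0.081 m and z of stray5_c in the frame of bin between 0 and 0.055 m and angle between tray_bar's own z axis and vertical below 0.1 rad and height (world z) of tray_bar between 0.08 and 0.095 m and x of tray_bar in the frame of mat between -0.3 and 0.3 m and y of tray_bar in the frame of mat between -0.5 and 0.5 m and value of joint shuttle below 0.03 m), for 0.2 s.
At the end, for the whole second after the job is handed in: every print present lies inside the bin with its centre below the rim, the tray stands flat (within 0.1 rad) on the mat, and the shuttle rests within 2.5 mm of its end stop (x of print1_c in the frame of bin between -0.071 and 0.071 m and y of print1_c in the frame of bin between -0.081 and 0.081 m and z of print1_c in the frame of bin between 0 and 0.055 m and x of print2_c in the frame of bin between -0.071 and 0.071 m and y of print2_c in the frame of bin between -0.081 and 0.081 m and z of print2_c in the frame of bin between 0 and 0.055 m and x of print3_c in the frame of bin between -0.071 and 0.071 m and y of print3_c in the frame of bin between -0.081 and 0.081 m and z of print3_c in the frame of bin between 0 and 0.055 m and x of print4_c in the frame of bin between -0.071 and 0.071 m and y of print4_c in the frame of bin between -0.081 and 0.081 m and z of print4_c in the frame of bin between 0 and 0.055 m and x of print5_c in the frame of bin between -0.071 and 0.071 m and y of print5_c in the frame of bin between -0.081 and 0.081 m and z of print5_c in the frame of bin between 0 and 0.055 m and x of stray1_c in the frame of bin between -0.071 and 0.071 m and y of stray1_c in the frame of bin between -0.081 and 0.081 m and z of stray1_c in the frame of bin between 0 and 0.055 m and x of stray2_c in the frame of bin between -0.071 and 0.071 m and y of stray2_c in the frame of bin between -0.081 and 0.081 m and z of stray2_c in the frame of bin between 0 and 0.055 m and x of stray3_c in the frame of bin between -0.071 and 0.071 m and y of stray3_c in the frame of bin between -0.081 and 0.081 m and z of stray3_c in the frame of bin between 0 and 0.055 m and x of stray4_c in the frame of bin between -0.071 and 0.071 m and y of stray4_c in the frame of bin between -0.081 and 0.081 m and z of stray4_c in the frame of bin between 0 and 0.055 m and x of stray5_c in the frame of bin between -0.071 and 0.071 m and y of stray5_c in the frame of bin between -0.081 and 0.081 m and z of stray5_c in the frame of bin between 0 and 0.055 m and angle between tray_bar's own z axis and vertical below 0.1 rad and height (world z) of tray_bar between 0.08 and 0.095 m and x of tray_bar in the frame of mat between -0.3 and 0.3 m and y of tray_bar in the frame of mat between -0.5 and 0.5 m and value of joint shuttle above 0.1675 m and velocity of joint shuttle between -0.01 and 0.01 m/s); the robot touches nothing.
It fails at once if the shuttle is slammed (faster than 0.3 m/s) (velocity of joint shuttle above 0.3 m/s).
It fails at once if an urn or the glue bottle is moved more than 30 mm or toppled (distance of any of urn_green, urn_gold, glue from where it was at the start of the episode above 0.03 m or angle between any of urn_green, urn_gold, glue's own z axis and vertical above 0.5 rad).
Of stray1, stray2, stray3, stray4, stray5 only 3 to 5 are there at a start; the rules pass over those that are not, and their reading is None.
Of print1, print2, print3, print4, print5 only 3 to 5 are there at a start; the rules pass over those that are not, and their reading is None.
At some moment in a run one of stray1, stray2, stray3, stray4, stray5 may be knocked a few centimetres aside while the robot is not near it.
It also fails if it takes over 210 s, if anything falls off the work surface, if the arm or the gripper's body presses on something with over 40 N, if the wrist force passes 120 N, or if a joint passes its speed limit or range.

## Working session

There is one attempt and no reset: what is moved stays moved. The work goes in short steps, Python scripts to look and compute and a shell command to move; the robot and the scene stay as the last step left them, time stands still between calls to the robot, and variables do not carry over. Pictures are saved under pics/ and viewed, about 12 in all and at most 16, crops included, and the job is handed in when it is done.

```bash
mkdir -p pics
python3 - <<'E'
from workcell import monitor, cams
import cv2,pickle
o=monitor.get_obs();print({k:o[k] for k in('time','ee_pos','tcp_rot','opening','wrist_force')})
for n in('top','side'):
    d=cams.camera(n);pickle.dump(d,open(n+'.pkl','wb'));cv2.imwrite(f'pics/{n}0.png',d['img'][:,:,::-1])
    print(n,d['fx'],d['cx'],d['cy'],d['rvec'],d['tvec'])
E
```

```text
{'time': 0.0, 'ee_pos': array([ 0.15022965, -0.5288284 ,  0.22620231]), 'tcp_rot': array([-1.79924354e+02,  3.45548347e-03,  1.58595968e+01]), 'opening': 0.08587048528061747, 'wrist_force': array([ 0.29738959, -0.39648577, -0.4478524 ])}
top 362.055731036101 318.9098141908109 200.2855703994432 [ 2.19926823 -2.14936181  0.03793437] [-0.1069563   0.5717211   1.10774097]
side 482.987141444086 317.2156003078686 201.03049272859792 [ 2.20567914 -0.00854305  0.0138733 ] [-0.54489078 -0.00571499  1.55602619]
```

View pics/top0.png

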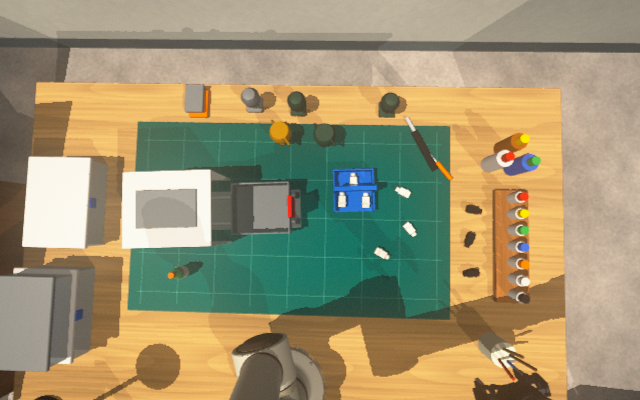

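View pics/side0.png

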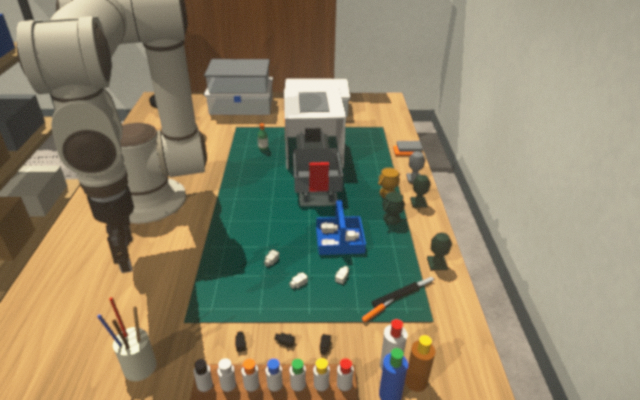

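Top view: the three white strays are at (402,192), (410,229) and (382,253). The tray is at (355,190) with 3 white prints in it. Bin at (265,207), tab at (291,206), hood at (167,208). The urns are at (279,132) and (324,134), with the glue at (180,271). Look-alikes are the black pieces at (473,209), (469,239) and (470,272), off the mat, which I reject, plus the figures behind the mat. Next is a close crop, with measurements.

```bash
cat > h.py <<'E'
import numpy as np,cv2
from workcell import monitor,cams
from scipy.spatial.transform import Rotation as R
def world(d):
    h,w=d['depth'].shape;u,v=np.meshgrid(np.arange(w),np.arange(h));z=d['depth']
    P=np.stack([(u-d['cx'])/d['fx']*z,(v-d['cy'])/d['fy']*z,z],-1)
    M=R.from_rotvec(np.ravel(d['rvec'])).as_matrix();return (P-np.ravel(d['tvec']))@M
def ray(d,u,v,zp):
    M=R.from_rotvec(np.ravel(d['rvec'])).as_matrix();c=-M.T@np.ravel(d['tvec'])
    r=M.T@np.array([(u-d['cx'])/d['fx'],(v-d['cy'])/d['fy'],1]);return c+r*(zp-c[2])/r[2]
def blobs(d,m,amin=15):
    W=world(d);n,l,s,c=cv2.connectedComponentsWithStats(m.astype(np.uint8))
    for i in range(1,n):
        if s[i,4]<amin: continue
        p=W[l==i];p=p[np.isfinite(p).all(1)]
        e=cv2.minAreaRect((p[:,:2]*1000).astype(np.float32))
        print(np.round(c[i]),s[i,4],'med',np.round(np.median(p,0),3),'z',np.round(np.percentile(p[:,2],[5,95]),3),'rect mm',np.round(e[0]),np.round(e[1]),round(e[2],1))
def hsv(d): return cv2.cvtColor(d['img'],cv2.COLOR_RGB2HSV)
E
python3 - <<'E'
from h import *
import pickle
d=pickle.load(open('top.pkl','rb'));s=pickle.load(open('side.pkl','rb'))
H=hsv(d);W=world(d)
print('mat z',np.median(W[280:300,200:250,2]))
on=(W[...,0]>0.1)&(W[...,0]<0.8)&(abs(W[...,1])<.55)
print('white');m=(H[...,1]<70)&(H[...,2]>150)&(np.arange(640)[None]>325)&(np.arange(640)[None]<445)&(np.arange(400)[:,None]<275)&(np.arange(400)[:,None]>150);blobs(d,m)
print('blue');b=(abs(H[...,0].astype(int)-110)<14)&(H[...,1]>150)&(np.arange(640)[None]>320)&(np.arange(640)[None]<385)&(np.arange(400)[:,None]>150);blobs(d,b)
print('blue top');blobs(d,b&(W[...,2]>.07))
print('red');r=((H[...,0]<6)|(H[...,0]>174))&(H[...,1]>170)&(np.arange(640)[None]<310)&(np.arange(640)[None]>270);blobs(d,r)
print('red top');blobs(d,r&(W[...,2]>.135))
k=(np.arange(640)[None]>225)&(np.arange(640)[None]<300)&(np.arange(400)[:,None]>175)&(np.arange(400)[:,None]<240)
print('rim');blobs(d,k&(W[...,2]>.088)&(W[...,2]<.105))
print('hood');blobs(d,(np.arange(640)[None]<220)&(np.arange(640)[None]>110)&(W[...,2]>.195)&(W[...,2]<.22),200)
a=cv2.resize(d['img'][160:270,320:430],None,fx=5,fy=5,interpolation=2);
c=cv2.resize(s['img'][195:295,255:375],None,fx=5,fy=5,interpolation=2)
c=cv2.resize(s['img'][195:300,250:385],(580,451),interpolation=2)
cv2.imwrite('pics/c1.png',a[:,:,::-1]);cv2.imwrite('pics/c2.png',c[:,:,::-1])
E
```

```text
mat z 0.003257555216428616
white
[353. 179.] 78 med [ 0.64  -0.198  0.026] z [0.021 0.03 ] rect mm [ 642. -200.] [38. 23.] 2.3
[403. 192.] 107 med [ 0.608 -0.352  0.022] z [0.003 0.025] rect mm [ 568. -248.] [ 41. 270.] 20.1
[341. 200.] 107 med [ 0.576 -0.162  0.026] z [0.006 0.03 ] rect mm [ 580. -164.] [45. 23.] 1.2
[365. 201.] 109 med [ 0.574 -0.236  0.026] z [0.008 0.03 ] rect mm [ 539. -197.] [ 43. 150.] 43.6
[410. 229.] 111 med [ 0.492 -0.373  0.022] z [0.005 0.026] rect mm [ 506. -264.] [271.  41.] 82.9
[381. 253.] 103 med [ 0.416 -0.287  0.022] z [0.016 0.026] rect mm [ 415. -291.] [50. 22.] 64.0
blue
[354. 189.] 1455 med [ 0.607 -0.203  0.008] z [0.003 0.099] rect mm [ 591. -202.] [143. 182.] 88.4
blue top
[354. 188.] 230 med [ 0.606 -0.195  0.097] z [0.091 0.101] rect mm [ 587. -171.] [ 81. 172.] 37.7
red
[289. 206.] 88 med [ 0.548 -0.017  0.147] z [0.136 0.15 ] rect mm [521. -57.] [139.  49.] 55.5
red top
[289. 206.] 86 med [ 0.548 -0.017  0.147] z [0.137 0.15 ] rect mm [521. -57.] [139.  48.] 56.2
rim
[255. 207.] 355 med [0.544 0.107 0.097] z [0.09 0.1 ] rect mm [543.  77.] [150. 171.] 2.9
hood
[166. 209.] 6814 med [0.531 0.3   0.203] z [0.2   0.208] rect mm [532. 303.] [202. 238.] 3.0
```

View pics/c1.png

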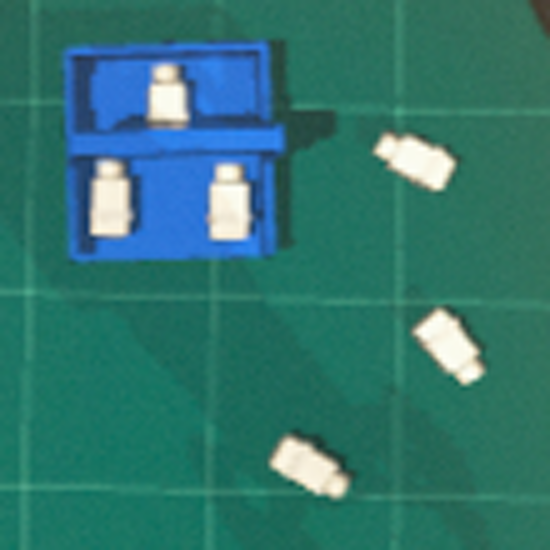

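View pics/c2.png

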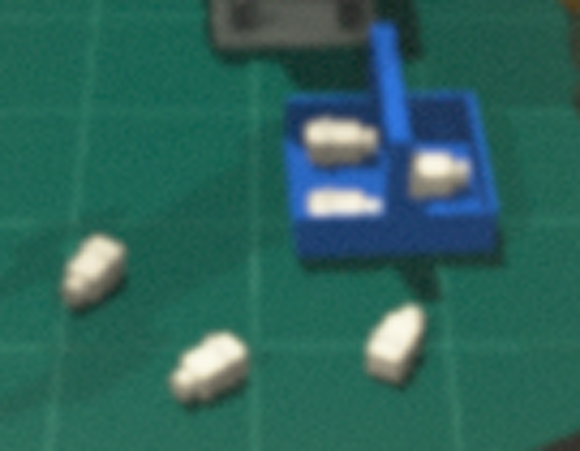

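Run:
```python
from h import *
import pickle
d=pickle.load(open('top.pkl','rb'));H=hsv(d)
for c in [(334,189),(376,187.6),(355.6,187.8)]: print(ray(d,*c,.098).round(4))
b=(abs(H[...,0].astype(int)-110)<14)&(H[...,1]>150)
for u in range(336,376,5):
    W=world(d);col=[v for v in range(180,197) if b[v,u] and .092<W[v,u,2]<.103];print(u,col,np.round([ray(d,u,v,.098)[:2] for v in (min(col),max(col))],3).tolist() if col else '')
m=((H[...,1]<70)&(H[...,2]>150)).astype(np.uint8);m[:150]=0;m[275:]=0;m[:,:325]=0;m[:,445:]=0
n,l,s,c=cv2.connectedComponentsWithStats(m)
for i in range(1,n):
    if s[i,4]>15:
        v,u=np.where(l==i);p=np.array([ray(d,a,e,.018)[:2] for a,e in zip(u,v)])*1000
        e=cv2.minAreaRect(p.astype(np.float32));pc=np.linalg.eigh(np.cov((p-p.mean(0)).T));ax=pc[1][:,1]
        print(c[i].round(),p.mean(0).round(),np.round(e[0]),np.round(e[1]),round(e[2]), 'axis',round(np.degrees(np.arctan2(ax[1],ax[0]))))
o=monitor.get_obs();print(o['q'])
```

```text
[ 0.6024 -0.139   0.098 ]
[ 0.609  -0.2596  0.098 ]
[ 0.6072 -0.2011  0.098 ]
336 [186, 187, 188, 189, 190] [[0.611, -0.145], [0.6, -0.145]]
341 [186, 187, 188, 189, 190] [[0.612, -0.159], [0.6, -0.159]]
346 [186, 187, 188, 189, 190] [[0.612, -0.173], [0.6, -0.174]]
351 [186, 187, 188, 189, 190] [[0.612, -0.188], [0.601, -0.188]]
356 [186, 187, 188, 189, 190] [[0.612, -0.202], [0.601, -0.202]]
361 [186, 187, 188, 189, 190] [[0.613, -0.216], [0.601, -0.217]]
366 [186, 187, 188, 189, 190] [[0.613, -0.231], [0.601, -0.231]]
371 [185, 186, 187, 188, 189] [[0.616, -0.245], [0.605, -0.245]]
[353. 179.] [ 641. -199.] [ 643. -200.] [38. 22.] 1 axis -169
[403. 192.] [ 607. -352.] [ 608. -351.] [47. 24.] 64 axis 66
[341. 200.] [ 577. -164.] [ 580. -164.] [44. 22.] 1 axis -178
[365. 201.] [ 576. -237.] [ 578. -236.] [43. 25.] 1 axis -179
[410. 229.] [ 492. -374.] [ 491. -375.] [46. 25.] 35 axis -141
[381. 253.] [ 416. -288.] [ 415. -290.] [46. 22.] 65 axis 61
[-7.41416329e+01  5.00767778e+00  1.00395748e+01  9.50990360e+01
  2.36440035e-04  8.99985102e+01]
```

```bash
python3 -m handwheel '[[0.022,-0.008,0,0,0,0],[0.022,-0.008,0,0,0,0],[0.022,-0.008,0,0,0,0],[0.022,-0.008,0,0,0,0],[0.022,-0.008,0,0,0,0],[0.022,-0.008,0,0,0,0],[0.022,-0.008,0,0,0,0],[0.022,-0.008,0,0,0,0]]' 1 40
python3 -m handwheel '[[0.022,-0.008,0,0,0,0],[0.022,-0.008,0,0,0,0],[0.022,-0.008,0,0,0,0],[0.022,-0.008,0,0,0,0],[0.022,-0.008,0,0,0,0],[0.022,-0.008,0,0,0,0],[0.022,-0.008,0,0,0,0],[0.022,-0.008,0,0,0,0]]'
python3 -m handwheel '[[0.022,-0.008,0,0,0,0],[0.022,-0.008,0,0,0,0],[0.022,-0.008,0,0,0,0],[0.022,-0.008,0,0,0,0],[0.022,-0.008,0,0,0,0],[0.022,-0.008,0,0,0,0],[0.022,-0.008,0,0,0,0],[0.022,-0.008,0,0,0,0]]'
python3 -m handwheel '[[0,0,0,0,0,-4.75],[0,0,0,0,0,-4.75],[0,0,0,0,0,-4.75],[0,0,0,0,0,-4.75],[0,0,0,0,0,-4.75],[0,0,0,0,0,-4.75],[0,0,0,0,0,-4.75],[0,0,0,0,0,-4.75]]'
python3 -m handwheel '[[0,0,0,0,0,-4.75],[0,0,0,0,0,-4.75],[0,0,0,0,0,-4.75],[0,0,0,0,0,-4.75],[0,0,0,0,0,-4.75],[0,0,0,0,0,-4.75],[0,0,0,0,0,-4.75],[0,0,0,0,0,-4.75]]'
python3 - <<'E'
from h import *
o=monitor.get_obs();print(o['ee_pos'],o['tcp_rot'],o['q'])
d=cams.camera('wrist');print({k:d[k] for k in('fx','cx','cy','tool_from_camera')})
cv2.imwrite('pics/w1.png',d['img'][:,:,::-1])
E
```

```text
time: 0.77
ee_pos: [0.3028, -0.4185, 0.2265]
tcp_rot: [-180.0, 0.0, 15.9]
wrist_force: [0.4, -0.3, -0.0]
opening: 0.0856
time: 1.43
ee_pos: [0.4547, -0.3089, 0.2265]
tcp_rot: [-180.0, 0.0, 15.9]
wrist_force: [-0.6, 0.0, -0.1]
opening: 0.0853
time: 2.1
ee_pos: [0.6065, -0.1992, 0.2263]
tcp_rot: [-180.0, 0.0, 15.9]
wrist_force: [0.9, -0.4, -0.3]
opening: 0.0853
time: 2.77
ee_pos: [0.6056, -0.2, 0.2263]
tcp_rot: [-179.9, 0.0, 54.1]
wrist_force: [0.2, -0.4, -0.1]
opening: 0.0854
time: 3.43
ee_pos: [0.6056, -0.2, 0.2264]
tcp_rot: [-180.0, -0.0, 92.1]
wrist_force: [-0.6, 0.4, -0.7]
opening: 0.0855
[ 0.60562411 -0.20004549  0.22635709] [-1.79950500e+02 -1.93105198e-02  9.20943325e+01] [-1.82794526e+01  1.77161124e+01  2.48084917e+01  9.71455052e+01
  8.69482040e-04  6.96262061e+01]
{'fx': 309.70691628693146, 'cx': 319.2950971017448, 'cy': 199.74574977252183, 'tool_from_camera': array([[ 2.96752890e-04, -9.47639896e-01, -3.19340788e-01,
         8.27883858e-02],
       [ 9.99999840e-01,  1.27213203e-04,  5.51763330e-04,
         3.67513272e-04],
       [-4.82248581e-04, -3.19340901e-01,  9.47639782e-01,
        -1.46868705e-01],
       [ 0.00000000e+00,  0.00000000e+00,  0.00000000e+00,
         1.00000000e+00]])}
```

View pics/w1.png

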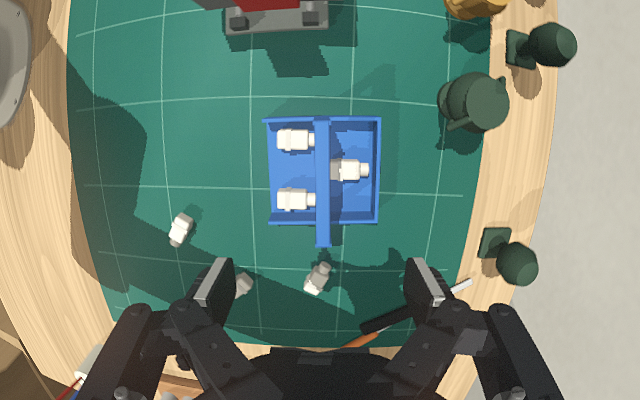

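The wrist view confirms 3 prints in the tray (295,140), (295,199), (348,170), with the bar at x≈322 centred between the jaws. The open side faces the robot. I'll descend and grip.

```bash
python3 -m handwheel '[[0,0.001,0.018,0,0,0],[0,0,0.018,0,0,0],[0,0,0.018,0,0,0],[0,0,0.018,0,0,0],[0,0,0.018,0,0,0],[0,0,0.018,0,0,0],[0,0,0.018,0,0,0],[0,0,0.014,0,0,0]]'
python3 -m handwheel '[[0,0,0,0,0,0],[0,0,0,0,0,0],[0,0,0,0,0,0],[0,0,0,0,0,0],[0,0,0,0,0,0],[0,0,0,0,0,0],[0,0,0,0,0,0],[0,0,0,0,0,0]]' -1 80
python3 -m handwheel '[[0,0,0,0,0,0],[0,0,0,0,0,0],[0,0,0,0,0,0],[0,0,0,0,0,0],[0,0,0,0,0,0],[0,0,0,0,0,0],[0,0,0,0,0,0],[0,0,0,0,0,0]]'
```

```text
time: 4.15
ee_pos: [0.6061, -0.1999, 0.0849]
tcp_rot: [-179.9, -0.0, 91.7]
wrist_force: [-0.4, -0.2, 0.1]
opening: 0.0854
time: 4.82
ee_pos: [0.6074, -0.2002, 0.0877]
tcp_rot: [179.9, 0.0, 91.9]
wrist_force: [2.1, -1.1, 3.4]
opening: 0.0111
time: 5.48
ee_pos: [0.6074, -0.2002, 0.0877]
tcp_rot: [179.9, 0.0, 91.9]
wrist_force: [2.9, -1.7, 5.9]
opening: 0.0107
```

```bash
python3 -m handwheel '[[0,0,-0.005,0,0,0],[0,0,-0.01,0,0,0],[0,0,-0.02,0,0,0],[0,0,-0.025,0,0,0],[0,0,-0.03,0,0,0],[0,0,-0.03,0,0,0],[0,0,-0.03,0,0,0],[0,0,-0.02,0,0,0]]'
python3 -m handwheel '[[0.006,-0.003,0,0,0,0],[0.012,-0.003,0,0,0,0],[0.018,-0.003,0,0,0,0],[0.02,-0.003,0,0,0,0],[0.02,-0.003,0,0,0,0],[0.02,-0.003,0,0,0,0],[0.02,-0.003,0,0,0,0],[0.02,-0.003,0,0,0,0]]'
python3 -m handwheel '[[0.02,-0.003,0,0,0,0],[0.02,-0.003,0,0,0,0],[0.02,-0.003,0,0,0,0],[0.02,-0.003,0,0,0,0],[0.02,-0.003,0,0,0,0],[0.018,-0.003,0,0,0,0],[0.014,-0.003,0,0,0,-0.5],[0.009,-0.003,0,0,0,-0.5]]'
python3 - <<'E'
from h import *
o=monitor.get_obs();print(o['ee_pos'],o['tcp_rot'],o['wrist_force'],o['opening'])
d=cams.camera('wrist');d2=cams.camera('side')
cv2.imwrite('pics/w2.png',np.hstack([cv2.resize(d['img'],(480,300)),cv2.resize(d2['img'][50:250,220:434],(320,300))])[:,:,::-1])
E
```

```text
time: 6.15
ee_pos: [0.6063, -0.2, 0.2602]
tcp_rot: [179.9, 0.0, 91.9]
wrist_force: [0.6, -0.3, -3.7]
opening: 0.0109
time: 6.82
ee_pos: [0.5767, -0.063, 0.2544]
tcp_rot: [-179.8, -0.0, 91.9]
wrist_force: [0.5, -0.2, -3.1]
opening: 0.0105
time: 7.48
ee_pos: [0.5479, 0.0772, 0.2546]
tcp_rot: [-179.8, -0.0, 93.0]
wrist_force: [-0.1, 0.2, -3.9]
opening: 0.0111
[0.54791599 0.07716944 0.25456854] [-1.79787154e+02 -7.44069615e-03  9.29770428e+01] [-0.05632104  0.24280243 -3.92387812] 0.011133665409512538
```

View pics/w2.png

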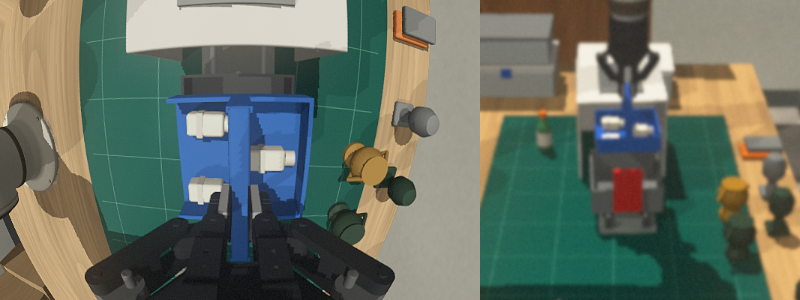

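```bash
python3 -m handwheel '[[0,0.001,0.003,0,0,0],[0,0.002,0.006,0,0,0],[0,0.002,0.007,0,0,0],[0,0.002,0.007,0,0,0],[0,0.002,0.007,0,0,0],[0,0.001,0.006,0,0,0],[0,0,0.004,0,0,0],[0,0,0,0,0,0]]'
python3 -m handwheel '[[0,0,0,-2,0,0],[0,0,0,-4,0,0],[0,0,0,-4,0,0],[0,0,0,-4,0,0],[0,0,0,-4,0,0],[0,0,0,-4,0,0],[0,0,0,-4,0,0],[0,0,0,-4,0,0]]'
python3 -m handwheel '[[0,0,0,-2,0,0],[0,0,0,-2,0,0],[0,0,0,-2,0,0],[0,0,0,-2,0,0],[0,0,0,-2,0,0],[0,0,0,-2,0,0],[0,0,0,-2,0,0],[0,0,0,-2,0,0]]'
python3 -m handwheel '[[0,0,0,-2,0,0],[0,0,0,-2,0,0],[0,0,0,-2,0,0],[0,0,0,0,0,0],[0,0,0,0,0,0],[0,0,0,0,0,0],[0,0,0,0,0,0],[0,0,0,0,0,0]]'
python3 - <<'E'
from h import *
o=monitor.get_obs();print(o['ee_pos'],o['tcp_rot'],o['wrist_force'],o['opening'])
d=cams.camera('wrist');d2=cams.camera('top')
cv2.imwrite('pics/w3.png',np.hstack([cv2.resize(d['img'],(480,300)),cv2.resize(d2['img'][155:255,220:327],(320,300))])[:,:,::-1])
E
```

```text
time: 8.25
ee_pos: [0.5594, 0.0755, 0.2155]
tcp_rot: [-179.9, 0.0, 92.8]
wrist_force: [0.4, 0.1, -3.3]
opening: 0.011
time: 8.92
ee_pos: [0.5594, 0.0757, 0.2175]
tcp_rot: [149.8, -0.0, 92.9]
wrist_force: [-1.0, 0.4, -3.2]
opening: 0.011
time: 9.58
ee_pos: [0.5593, 0.0757, 0.2171]
tcp_rot: [133.9, -0.0, 92.9]
wrist_force: [1.0, -0.2, -2.8]
opening: 0.0109
time: 10.25
ee_pos: [0.5599, 0.0757, 0.2173]
tcp_rot: [128.0, -0.0, 92.9]
wrist_force: [0.5, 0.2, -2.6]
opening: 0.0105
[0.5599201  0.07572601 0.21733924] [ 1.28016822e+02 -1.30801240e-03  9.28559880e+01] [ 0.47268179  0.19946845 -2.59836632] 0.010483730294639828
```

View pics/w3.png

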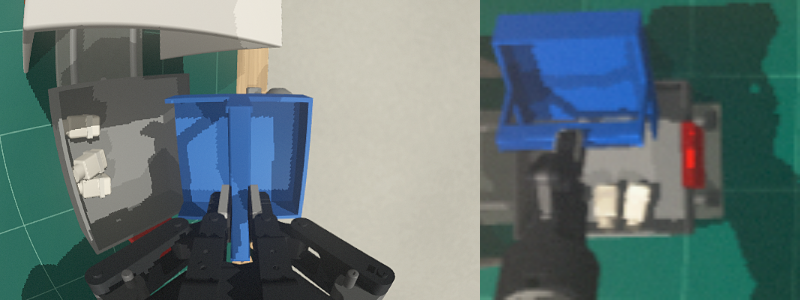

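All three prints are lying in the bin and the tray is empty. I'll level it and return it to its old place.

```bash
python3 -m handwheel '[[0,0,0,6.5,0,0],[0,0,0,6.5,0,0],[0,0,0,6.5,0,0],[0,0,0,6.5,0,0],[0,0,0,6.5,0,0],[0,0,0,6.5,0,0],[0,0,0,6.5,0,0],[0,0,0,6.5,0,0]]'
python3 -m handwheel '[[0,0,-0.005,0,0,0],[0,0,-0.01,0,0,0],[0,0,-0.01,0,0,0],[0,0,-0.01,0,0,0],[0,0,-0.005,0,0,0],[-0.01,0,0,0,0,0],[-0.02,0.003,0,0,0,0],[-0.02,0.003,0,0,0,0]]'
python3 -m handwheel '[[-0.025,0.003,0,0,0,0],[-0.025,0.003,0,0,0,0],[-0.025,0.003,0,0,0,0],[-0.025,0.003,0,0,0,0],[-0.025,0.003,0,0,0,0],[-0.025,0.003,0,0,0,0],[-0.025,0.003,0,0,0,0.5],[-0.025,0.003,0,0,0,0.5]]'
python3 -m handwheel '[[-0.018,0.003,0,0,0,0],[-0.01,0.001,0,0,0,0],[0,0,0.01,0,0,0],[0,0,0.02,0,0,0],[0,0,0.025,0,0,0],[0,0,0.025,0,0,0],[0,0,0.025,0,0,0],[0,0,0.02,0,0,0]]'
python3 -m handwheel '[[0,0,0.01,0,0,0],[0,0,0.005,0,0,0],[0,0,0,0,0,0],[0,0,0,0,0,0],[0,0,0,0,0,0],[0,0,0,0,0,0],[0,0,0,0,0,0],[0,0,0,0,0,0]]'
```

```text
time: 11.02
ee_pos: [0.5607, 0.0758, 0.2178]
tcp_rot: [-179.8, -0.0, 92.8]
wrist_force: [1.2, -0.1, -2.3]
opening: 0.0107
time: 11.68
ee_pos: [0.5675, 0.0254, 0.2589]
tcp_rot: [179.7, 0.0, 92.9]
wrist_force: [0.3, 1.0, -2.7]
opening: 0.0108
time: 12.35
ee_pos: [0.6011, -0.1743, 0.2587]
tcp_rot: [179.8, 0.1, 91.8]
wrist_force: [0.5, 0.5, -3.2]
opening: 0.0107
time: 13.02
ee_pos: [0.6058, -0.2, 0.131]
tcp_rot: [179.9, 0.0, 91.9]
wrist_force: [-0.2, 0.6, -2.8]
opening: 0.0111
time: 13.68
ee_pos: [0.6071, -0.2004, 0.1174]
tcp_rot: [180.0, 0.0, 91.9]
wrist_force: [-0.2, 0.6, -3.0]
opening: 0.0106
```

```bash
python3 -m handwheel '[[0,0,0.008,0,0,0],[0,0,0.008,0,0,0],[0,0,0.006,0,0,0],[0,0,0.003,0,0,0],[0,0,0.002,0,0,0],[0,0,0.001,0,0,0],[0,0,0.001,0,0,0],[0,0,0,0,0,0]]'
python3 -m handwheel '[[0,0,0.001,0,0,0],[0,0,0,0,0,0],[0,0,0,0,0,0],[0,0,0,0,0,0],[0,0,0,0,0,0],[0,0,0,0,0,0],[0,0,0,0,0,0],[0,0,0,0,0,0]]'
```

```text
time: 14.35
ee_pos: [0.6069, -0.2004, 0.0881]
tcp_rot: [180.0, 0.0, 91.9]
wrist_force: [0.2, -0.4, -2.6]
opening: 0.0109
time: 15.02
ee_pos: [0.6074, -0.2004, 0.0877]
tcp_rot: [179.9, 0.0, 91.9]
wrist_force: [3.2, 1.5, 6.2]
opening: 0.0106
```

```bash
python3 -m handwheel '[[0,0,0,0,0,0],[0,0,0,0,0,0],[0,0,0,0,0,0],[0,0,0,0,0,0],[0,0,0,0,0,0],[0,0,0,0,0,0],[0,0,0,0,0,0],[0,0,0,0,0,0]]' 1
python3 -m handwheel '[[0,0,-0.01,0,0,0],[0,0,-0.02,0,0,0],[0,0,-0.02,0,0,0],[0,0,-0.02,0,0,0],[0,0,-0.02,0,0,0],[0,0,-0.02,0,0,0],[0,0,-0.02,0,0,0],[0,0,-0.02,0,0,0]]'
cat > st.py <<'E'
from h import *
import sys
o=monitor.get_obs();print(o['time'],o['ee_pos'].round(4),o['tcp_rot'].round(1),o['q'].round(0))
d=cams.camera('top');H=hsv(d);m=((H[...,1]<70)&(H[...,2]>150)).astype(np.uint8);m[:150]=0;m[275:]=0;m[:,:300]=0;m[:,445:]=0
n,l,s,c=cv2.connectedComponentsWithStats(m)
for i in range(1,n):
    if s[i,4]>15:
        v,u=np.where(l==i);p=np.array([ray(d,a,e,.018)[:2] for a,e in zip(u,v)])*1000
        e=cv2.minAreaRect(p.astype(np.float32));ax=np.linalg.eigh(np.cov(p.T))[1][:,1]
        print(c[i].round(),s[i,4],'c',np.round(e[0]),np.round(e[1]),'axis',round(np.degrees(np.arctan2(ax[1],ax[0]))%180))
cv2.imwrite('pics/last_top.png',d['img'][:,:,::-1])
E
python3 st.py
```

```text
time: 15.68
ee_pos: [0.6068, -0.2004, 0.0868]
tcp_rot: [-180.0, -0.0, 91.9]
wrist_force: [0.4, 0.5, -0.8]
opening: 0.0853
time: 16.35
ee_pos: [0.6066, -0.2003, 0.2389]
tcp_rot: [180.0, 0.0, 91.9]
wrist_force: [-0.4, -0.9, -0.4]
opening: 0.0852
16.35 [ 0.6066 -0.2003  0.2389] [180.    0.   91.9] [-18.  18.  27.  99.  -0.  70.]
[365. 211.] 10613 c [ 544. -241.] [269. 506.] axis 147
[409. 229.] 55 c [ 492. -375.] [39. 17.] axis 41
```

```bash
cat > wr.py <<'E'
from h import *
import sys
o=monitor.get_obs();d=cams.camera('wrist');zp=float(sys.argv[1]) if len(sys.argv)>1 else .02
Rt=R.from_euler('xyz',o['tcp_rot'],degrees=True).as_matrix();T=d['tool_from_camera']
v,u=np.mgrid[:400,:640];x=(u-d['cx'])/d['fx'];y=(v-d['cy'])/d['fy'];r=np.hypot(x,y)+1e-9
ry=np.stack([x/r*np.sin(r),y/r*np.sin(r),np.cos(r)],-1)@(Rt@T[:3,:3]).T
c=Rt@T[:3,3]+o['ee_pos'];t=(zp-c[2])/ry[...,2];P=c+ry*t[...,None]
H=hsv(d);m=((H[...,1]<60)&(H[...,2]>140)&(t>0)&(r<1.1)).astype(np.uint8)
print(o['time'],o['ee_pos'].round(4),o['tcp_rot'].round(1))
n,l,s,cc=cv2.connectedComponentsWithStats(m)
for i in range(1,n):
    if 150<s[i,4]<12000:
        p=P[l==i][:,:2]*1000;e=cv2.minAreaRect(p.astype(np.float32))
        if max(e[1])>70 or min(e[1])<12: continue
        ax=np.linalg.eigh(np.cov(p.T))[1][:,1];dw=np.array(e[0])/1000-o['ee_pos'][:2]
        dt=Rt.T@np.array([*dw,0])
        print('px',cc[i].round(),s[i,4],'c',np.round(e[0]),np.round(e[1]),'axis',round(np.degrees(np.arctan2(ax[1],ax[0]))%180),'tool shift mm',(dt*1000).round(1))
cv2.imwrite('pics/last_wr.png',d['img'][:,:,::-1])
E
python3 -m handwheel '[[-0.019,-0.0005,0,0,0,0],[-0.019,-0.0005,0,0,0,0],[-0.019,-0.0005,0,0,0,0],[-0.019,-0.0005,0,0,0,0],[-0.019,-0.0005,0,0,0,0],[-0.019,-0.0005,0,0,0,0],[-0.019,-0.0005,0,0,0,0],[-0.019,-0.0005,0,0,0,0]]'
python3 -m handwheel '[[0,0,0.01,0,0,4.5],[0,0,0.01,0,0,4.5],[0,0,0.01,0,0,4.5],[0,0,0.01,0,0,4.5],[0,0,0.01,0,0,4.5],[0,0,0.01,0,0,4.5],[0,0,0,0,0,0],[0,0,0,0,0,0]]'
python3 wr.py
```

```text
time: 17.07
ee_pos: [0.6076, -0.3533, 0.2376]
tcp_rot: [180.0, 0.0, 91.9]
wrist_force: [0.8, -0.2, 0.4]
opening: 0.0856
time: 17.73
ee_pos: [0.6075, -0.3523, 0.1771]
tcp_rot: [-180.0, -0.0, 65.0]
wrist_force: [-0.3, 0.3, -0.4]
opening: 0.0852
17.7333 [ 0.6075 -0.3523  0.1771] [-180.   -0.   65.]
px [500. 121.] 384 c [ 818. -371.] [48. 12.] axis 29 tool shift mm [ 7.220e+01  1.987e+02 -1.000e-01]
px [319. 180.] 974 c [ 609. -350.] [49. 25.] axis 64 tool shift mm [ 2.8  0.6 -0. ]
px [147. 200.] 589 c [ 417. -286.] [52. 27.] axis 60 tool shift mm [-2.020e+01 -2.003e+02  1.000e-01]
px [236. 237.] 738 c [ 495. -373.] [53. 25.] axis 41 tool shift mm [-65.9 -93.2   0.1]
```

View pics/last_wr.png

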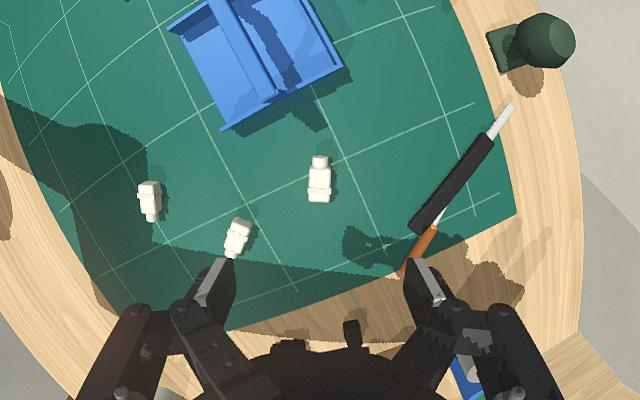

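Stray A at (319,180) is centred between the jaws. B is at (236,237) and C at (150,200).

```bash
python3 -m handwheel '[[0.002,0.0005,0.02,0,0,0],[0,0,0.025,0,0,0],[0,0,0.025,0,0,0],[0,0,0.025,0,0,0],[0,0,0.025,0,0,0],[0,0,0.018,0,0,0],[0,0,0.01,0,0,0],[0,0,0.005,0,0,0]]'
python3 -m handwheel '[[0,0,0,0,0,0],[0,0,0,0,0,0],[0,0,0,0,0,0],[0,0,0,0,0,0],[0,0,0,0,0,0],[0,0,0,0,0,0],[0,0,0,0,0,0],[0,0,0,0,0,0]]' -1 50
python3 -m handwheel '[[0,0,-0.01,0,0,0],[0,0,-0.025,0,0,0],[0,0,-0.03,0,0,0],[0,0,-0.03,0,0,0],[0,0,-0.03,0,0,0],[0,0,-0.03,0,0,0],[0,0,-0.03,0,0,0],[0,0,-0.02,0,0,0]]'
```

```text
time: 18.45
ee_pos: [0.6088, -0.3507, 0.0231]
tcp_rot: [-179.9, -0.0, 64.9]
wrist_force: [-0.2, 0.1, 1.1]
opening: 0.0852
time: 19.12
ee_pos: [0.6091, -0.3509, 0.024]
tcp_rot: [180.0, 0.0, 64.9]
wrist_force: [0.2, -0.4, -0.4]
opening: -0.0001
time: 19.78
ee_pos: [0.609, -0.3508, 0.2333]
tcp_rot: [179.8, 0.0, 64.9]
wrist_force: [-0.1, -1.0, 0.5]
opening: 0.0003
```

```bash
python3 -m handwheel '[[0,0,0.01,0,0,0],[0,0,0.02,0,0,0],[0,0,0.02,0,0,0],[0,0,0,0,0,0],[0,0,0,0,0,0],[0,0,0,0,0,0],[0,0,0,0,0,0],[0,0,0,0,0,0]]' 1
python3 wr.py
```

```text
time: 20.45
ee_pos: [0.6094, -0.351, 0.1805]
tcp_rot: [179.9, 0.0, 64.9]
wrist_force: [0.3, 0.6, -0.3]
opening: 0.0852
20.45 [ 0.6094 -0.351   0.1805] [179.9   0.   64.9]
px [497. 122.] 381 c [ 818. -371.] [49. 13.] axis 28 tool shift mm [ 71.  197.2   0.4]
px [317. 181.] 936 c [ 609. -349.] [49. 24.] axis 64 tool shift mm [ 1.3 -1.3 -0. ]
px [148. 201.] 581 c [ 417. -286.] [52. 28.] axis 61 tool shift mm [ -23.2 -202.2   -0.4]
px [236. 238.] 728 c [ 495. -372.] [54. 25.] axis 41 tool shift mm [-67.9 -94.7  -0.2]
px [471. 373.] 152 c [ 700. -761.] [60. 21.] axis 88 tool shift mm [-332.4  256.2    0.6]
px [161. 393.] 152 c [ 172. -590.] [70. 21.] axis 30 tool shift mm [-402.4 -294.6   -0.5]
```

View pics/last_wr.png

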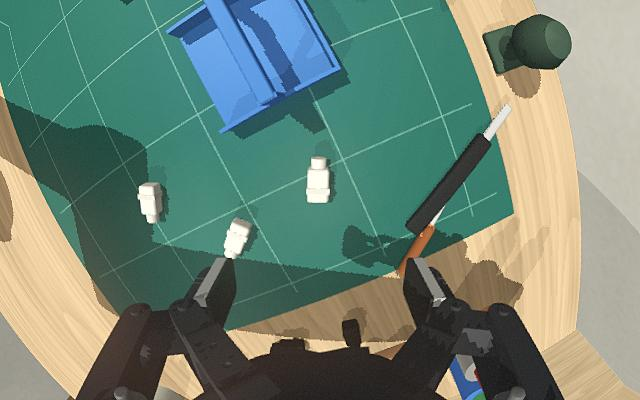

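The fingers closed to zero without moving the print: it is still at (317,181). I'll retry slightly lower, closing in steps to see where it slips.

```bash
python3 -m handwheel '[[0.001,-0.001,0.02,0,0,0],[0,0,0.025,0,0,0],[0,0,0.025,0,0,0],[0,0,0.025,0,0,0],[0,0,0.025,0,0,0],[0,0,0.02,0,0,0],[0,0,0.01,0,0,0],[0,0,0.006,0,0,0]]'
python3 -m handwheel '[[0,0,0.003,0,0,0],[0,0,0,0,0,0],[0,0,0,0,0,0],[0,0,0,0,0,0],[0,0,0,0,0,0],[0,0,0,0,0,0],[0,0,0,0,0,0],[0,0,0,0,0,0]]' -0.3 25
python3 -m handwheel '[[0,0,0,0,0,0],[0,0,0,0,0,0],[0,0,0,0,0,0],[0,0,0,0,0,0],[0,0,0,0,0,0],[0,0,0,0,0,0],[0,0,0,0,0,0],[0,0,0,0,0,0]]' -0.55
python3 -m handwheel '[[0,0,0,0,0,0],[0,0,0,0,0,0],[0,0,0,0,0,0],[0,0,0,0,0,0],[0,0,0,0,0,0],[0,0,0,0,0,0],[0,0,0,0,0,0],[0,0,0,0,0,0]]' -0.7
python3 - <<'E'
from h import *
o=monitor.get_obs();print(o['ee_pos'],o['opening'],o['wrist_force'])
d=cams.camera('wrist');d2=cams.camera('side')
cv2.imwrite('pics/w5.png',np.hstack([cv2.resize(d['img'][150:350,170:470],(450,300)),cv2.resize(d2['img'][220:310,290:395],(350,300))])[:,:,::-1])
E
```

```text
time: 21.17
ee_pos: [0.6081, -0.3492, 0.0216]
tcp_rot: [-179.9, -0.0, 64.9]
wrist_force: [0.2, 0.7, 0.9]
opening: 0.0852
time: 21.83
ee_pos: [0.6086, -0.3495, 0.0201]
tcp_rot: [180.0, -0.0, 64.9]
wrist_force: [0.2, 0.1, 0.1]
opening: 0.03
time: 22.5
ee_pos: [0.6086, -0.3495, 0.0199]
tcp_rot: [-180.0, -0.0, 64.9]
wrist_force: [-0.5, -0.7, -1.0]
opening: 0.0192
time: 23.17
ee_pos: [0.6086, -0.3495, 0.0199]
tcp_rot: [180.0, 0.0, 64.9]
wrist_force: [-0.7, 0.5, -0.7]
opening: 0.0128
[ 0.608558   -0.34949795  0.01988687] 0.012763161598108568 [-0.7391601   0.51800566 -0.73531388]
```

View pics/w5.png

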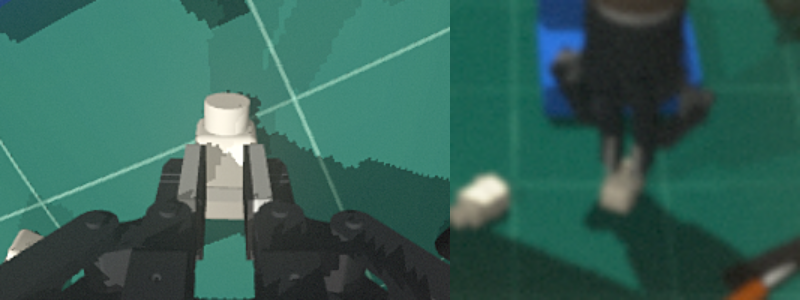

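The fingers stand above the block: the real tip height is greater than stated. I'll go lower under force watch.

```bash
python3 -m handwheel '[[0,0,0,0,0,0],[0,0,0,0,0,0],[0,0,0,0,0,0],[0,0,0,0,0,0],[0,0,0.001,0,0,0],[0,0,0.001,0,0,0],[0,0,0.001,0,0,0],[0,0,0.001,0,0,0]]' 0
python3 -m handwheel '[[0,0,0.001,0,0,0],[0,0,0.001,0,0,0],[0,0,0.001,0,0,0],[0,0,0.001,0,0,0],[0,0,0,0,0,0],[0,0,0,0,0,0],[0,0,0,0,0,0],[0,0,0,0,0,0]]'
python3 -m handwheel '[[0,0,0,0,0,0],[0,0,0,0,0,0],[0,0,0,0,0,0],[0,0,0,0,0,0],[0,0,0,0,0,0],[0,0,0,0,0,0],[0,0,0,0,0,0],[0,0,0,0,0,0]]' -0.7 25
python3 wr.py
```

```text
time: 23.93
ee_pos: [0.6085, -0.3495, 0.0157]
tcp_rot: [-180.0, 0.0, 64.9]
wrist_force: [-0.3, 0.7, 0.2]
opening: 0.0426
time: 24.6
ee_pos: [0.6086, -0.3495, 0.012]
tcp_rot: [180.0, -0.0, 64.9]
wrist_force: [0.5, 0.9, 0.5]
opening: 0.0426
time: 25.27
ee_pos: [0.6087, -0.3495, 0.0121]
tcp_rot: [180.0, 0.0, 64.9]
wrist_force: [-0.3, 0.8, 2.9]
opening: 0.021
25.2667 [ 0.6087 -0.3495  0.0121] [180.    0.   64.9]
px [612. 151.] 691 c [ 813. -367.] [47. 13.] axis 29 tool shift mm [7.070e+01 1.922e+02 1.000e-01]
px [319. 262.] 3241 c [ 609. -349.] [53. 22.] axis 65 tool shift mm [1. 0. 0.]
px [ 52. 272.] 989 c [ 421. -283.] [62. 35.] axis 50 tool shift mm [-1.930e+01 -1.978e+02 -1.000e-01]
```

```bash
python3 -m handwheel '[[0,0,0,0,0,0],[0,0,0,0,0,0],[0,0,0,0,0,0],[0,0,-0.01,0,0,0],[0,0,-0.03,0,0,0],[0,0,-0.03,0,0,0],[0,0,-0.03,0,0,0],[0,0,-0.03,0,0,0]]' -1 50
python3 -m handwheel '[[0.01,-0.006,-0.03,0,0,0],[0.02,-0.011,-0.03,0,0,0],[0.022,-0.012,0,0,0,0],[0.022,-0.012,0,0,0,0],[0.022,-0.012,0,0,0,0],[0.022,-0.012,0,0,0,0],[0.022,-0.012,0,0,0,0],[0.022,-0.012,0,0,0,0]]'
python3 -m handwheel '[[0.023,-0.013,0,0,0,0],[0.023,-0.013,0,0,0,0],[0.023,-0.013,0,0,0,0],[0.023,-0.013,0,0,0,0],[0.023,-0.013,0,0,0,0],[0.023,-0.013,0,0,0,0],[0.023,-0.013,0,0,0,0],[0.023,-0.013,0,0,0,0]]'
```

```text
time: 25.98
ee_pos: [0.6081, -0.3493, 0.1434]
tcp_rot: [-180.0, -0.0, 64.9]
wrist_force: [-0.2, -0.6, 0.8]
opening: 0.0197
time: 26.65
ee_pos: [0.5963, -0.1638, 0.2021]
tcp_rot: [-180.0, 0.0, 64.9]
wrist_force: [-0.4, -0.4, -0.1]
opening: 0.02
time: 27.32
ee_pos: [0.5803, 0.0469, 0.2022]
tcp_rot: [-180.0, 0.0, 64.9]
wrist_force: [-0.2, -0.1, -0.0]
opening: 0.0204
```

```bash
python3 -m handwheel '[[0,0,0.02,0,0,0],[0,0,0.025,0,0,0],[0,0,0.025,0,0,0],[0,0,0.02,0,0,0],[0,0,0.01,0,0,0],[0,0,0,0,0,0],[0,0,0,0,0,0],[0,0,0,0,0,0]]'
python3 -m handwheel '[[0,0,0,0,0,0],[0,0,0,0,0,0],[0,0,0,0,0,0],[0,0,0,0,0,0],[0,0,-0.02,0,0,0],[0,0,-0.03,0,0,0],[0,0,-0.03,0,0,0],[0,0,-0.03,0,0,0]]' 0
python3 -m handwheel '[[-0.026,0.006,0,0,0,3],[0,0,0,0,0,-3],[-0.026,0.006,0,0,0,0],[-0.026,0.006,0,0,0,0],[-0.026,0.006,0,0,0,0],[-0.026,0.006,0,0,0,0],[-0.026,0.006,0,0,0,0],[-0.026,0.006,0,0,0,0]]'
python3 -m handwheel '[[-0.026,0.006,0,0,0,0],[-0.026,0.006,0,0,0,0],[-0.026,0.006,0,0,0,0],[-0.026,0.007,0,0,0,0],[-0.026,0.007,0,0,0,0],[-0.026,0.007,0,0,0,0],[-0.026,0.007,0,0,0,0],[-0.026,0.007,0,0,0,0]]'
python3 -m handwheel '[[-0.026,0.006,0,0,0,4],[0,0,0,0,0,4],[0,0,0,0,0,4],[0,0,0,0,0,4],[0,0,0,0,0,4],[0,0,0,0,0,4],[0,0,0,0,0,0],[0,0,0,0,0,0]]'
python3 wr.py
```

```text
time: 27.98
ee_pos: [0.5815, 0.0457, 0.1036]
tcp_rot: [179.9, -0.1, 64.9]
wrist_force: [0.6, -0.0, -0.1]
opening: 0.0203
time: 28.65
ee_pos: [0.5805, 0.0457, 0.2132]
tcp_rot: [-180.0, 0.0, 64.9]
wrist_force: [0.5, 0.6, -0.1]
opening: 0.0426
time: 29.32
ee_pos: [0.5411, -0.1381, 0.2122]
tcp_rot: [180.0, -0.0, 64.9]
wrist_force: [0.2, 0.0, 0.2]
opening: 0.0426
time: 29.98
ee_pos: [0.5007, -0.349, 0.2121]
tcp_rot: [180.0, 0.0, 64.9]
wrist_force: [0.2, 0.1, 0.1]
opening: 0.0426
time: 30.65
ee_pos: [0.4955, -0.3738, 0.212]
tcp_rot: [180.0, -0.0, 41.0]
wrist_force: [-0.3, -0.8, -1.2]
opening: 0.0427
30.65 [ 0.4955 -0.3738  0.212 ] [180.  -0.  41.]
px [318. 173.] 787 c [ 493. -374.] [48. 25.] axis 40 tool shift mm [-1.6 -1.5 -0. ]
px [220. 176.] 662 c [ 416. -288.] [48. 26.] axis 63 tool shift mm [  -4.3 -117.    -0. ]
```

```bash
python3 -m handwheel '[[0,-0.0015,0.02,0,0,0],[0,0,0.03,0,0,0],[0,0,0.035,0,0,0],[0,0,0.035,0,0,0],[0,0,0.03,0,0,0],[0,0,0.02,0,0,0],[0,0,0.015,0,0,0],[0,0,0.005,0,0,0]]'
python3 -m handwheel '[[0,0,0.003,0,0,0],[0,0,0.003,0,0,0],[0,0,0.003,0,0,0],[0,0,0.002,0,0,0],[0,0,0.001,0,0,0],[0,0,0,0,0,0],[0,0,0,0,0,0],[0,0,0,0,0,0]]'
python3 -m handwheel '[[0,0,0,0,0,0],[0,0,0,0,0,0],[0,0,0,0,0,0],[0,0,0,0,0,0],[0,0,0,0,0,0],[0,0,0,0,0,0],[0,0,0,0,0,0],[0,0,0,0,0,0]]' -1 50
python3 -m handwheel '[[0,0,-0.01,0,0,0],[0,0,-0.03,0,0,0],[0,0,-0.03,0,0,0],[0,0,-0.03,0,0,0],[0,0,-0.03,0,0,0],[0,0,-0.03,0,0,0],[0,0,-0.03,0,0,0],[0,0,0,0,0,0]]'
```

```text
time: 31.37
ee_pos: [0.4933, -0.3717, 0.0189]
tcp_rot: [-179.8, 0.0, 41.0]
wrist_force: [-0.2, 0.3, -0.4]
opening: 0.0425
time: 32.03
ee_pos: [0.4947, -0.3727, 0.0102]
tcp_rot: [180.0, -0.0, 40.9]
wrist_force: [-0.1, -0.1, 0.2]
opening: 0.0423
time: 32.7
ee_pos: [0.4948, -0.3728, 0.0103]
tcp_rot: [180.0, -0.0, 40.9]
wrist_force: [0.1, -0.1, 6.3]
opening: 0.0204
time: 33.37
ee_pos: [0.4957, -0.3735, 0.2069]
tcp_rot: [179.5, -0.1, 40.9]
wrist_force: [0.6, -0.9, 0.7]
opening: 0.0204
```

```bash
python3 -m handwheel '[[0.01,-0.008,0,0,0,0],[0.02,-0.016,0,0,0,0],[0.022,-0.018,0,0,0,0],[0.022,-0.018,0,0,0,0],[0.022,-0.018,0,0,0,0],[0.022,-0.018,0,0,0,0],[0.022,-0.018,0,0,0,0],[0.022,-0.018,0,0,0,0]]'
python3 -m handwheel '[[0.022,-0.018,0,0,0,0],[0.022,-0.018,0,0,0,0],[0.022,-0.018,0,0,0,0],[0.022,-0.018,0,0,0,0],[0.022,-0.018,0,0,0,0],[0.022,-0.018,0,0,0,0],[0.022,-0.018,0,0,0,0],[0.022,-0.018,0,0,0,0]]'
python3 -m handwheel '[[0.022,-0.018,0,0,0,0],[0.018,-0.015,0,0,0,0],[0,0,0.02,0,0,0],[0,0,0.025,0,0,0],[0,0,0.03,0,0,0],[0,0,0.02,0,0,0],[0,0,0.01,0,0,0],[0,0,0,0,0,0]]'
```

```text
time: 34.03
ee_pos: [0.5301, -0.1647, 0.1988]
tcp_rot: [-179.9, 0.1, 40.9]
wrist_force: [0.9, 1.0, 0.0]
opening: 0.0206
time: 34.7
ee_pos: [0.5687, 0.0592, 0.1988]
tcp_rot: [-179.9, 0.1, 40.9]
wrist_force: [1.0, -0.7, 0.0]
opening: 0.0204
time: 35.37
ee_pos: [0.5762, 0.1084, 0.0917]
tcp_rot: [-179.8, 0.3, 40.9]
wrist_force: [0.7, -0.2, 0.0]
opening: 0.0206
```

```bash
python3 -m handwheel '[[0,0,0,0,0,0],[0,0,0,0,0,0],[0,0,0,0,0,0],[0,0,0,0,0,0],[0,0,-0.02,0,0,0],[0,0,-0.03,0,0,0],[0,0,-0.03,0,0,0],[0,0,-0.03,0,0,0]]' 0
python3 -m handwheel '[[-0.024,0.012,0,0,0,0],[-0.024,0.012,0,0,0,0],[-0.024,0.012,0,0,0,0],[-0.024,0.012,0,0,0,0],[-0.024,0.012,0,0,0,0],[-0.024,0.012,0,0,0,0],[-0.024,0.012,0,0,0,0],[-0.024,0.012,0,0,0,0]]'
python3 -m handwheel '[[-0.024,0.012,0,0,0,0],[-0.024,0.012,0,0,0,0],[-0.024,0.012,0,0,0,0],[-0.024,0.012,0,0,0,0],[-0.024,0.012,0,0,0,0],[-0.024,0.012,0,0,0,0],[-0.024,0.012,0,0,0,0],[-0.024,0.012,0,0,0,0]]'
python3 -m handwheel '[[0,0,0,0,0,-4],[0,0,0,0,0,-4],[0,0,0,0,0,-4],[0,0,0,0,0,-4],[0,0,0,0,0,-4],[0,0,0,0,0,-1],[0,0,0,0,0,0],[0,0,0,0,0,0]]'
python3 wr.py
```

```text
time: 36.03
ee_pos: [0.5782, 0.1083, 0.2069]
tcp_rot: [180.0, -0.0, 40.9]
wrist_force: [1.0, -0.5, -0.1]
opening: 0.0429
time: 36.7
ee_pos: [0.4954, -0.091, 0.2058]
tcp_rot: [179.9, -0.1, 40.9]
wrist_force: [0.0, 0.3, -0.5]
opening: 0.0426
time: 37.37
ee_pos: [0.4129, -0.2894, 0.2059]
tcp_rot: [179.9, -0.0, 40.8]
wrist_force: [0.6, -0.7, -0.3]
opening: 0.0423
time: 38.03
ee_pos: [0.4136, -0.2881, 0.2053]
tcp_rot: [180.0, 0.0, 61.7]
wrist_force: [0.4, -0.5, -0.5]
opening: 0.0429
38.0333 [ 0.4136 -0.2881  0.2053] [180.    0.   61.7]
px [593. 102.] 182 c [ 814. -369.] [48. 13.] axis 28 tool shift mm [1.182e+02 3.910e+02 2.000e-01]
px [322. 172.] 826 c [ 417. -289.] [49. 24.] axis 61 tool shift mm [1.2 3.3 0. ]
```

```bash
python3 -m handwheel '[[0,0.003,0.02,0,0,0],[0,0,0.03,0,0,0],[0,0,0.035,0,0,0],[0,0,0.035,0,0,0],[0,0,0.03,0,0,0],[0,0,0.018,0,0,0],[0,0,0.01,0,0,0],[0,0,0.005,0,0,0]]'
python3 -m handwheel '[[0,0,0.003,0,0,0],[0,0,0.003,0,0,0],[0,0,0.003,0,0,0],[0,0,0.002,0,0,0],[0,0,0.001,0,0,0],[0,0,0,0,0,0],[0,0,0,0,0,0],[0,0,0,0,0,0]]'
python3 -m handwheel '[[0,0,0,0,0,0],[0,0,0,0,0,0],[0,0,0,0,0,0],[0,0,0,0,0,0],[0,0,0,0,0,0],[0,0,0,0,0,0],[0,0,0,0,0,0],[0,0,0,0,0,0]]' -1 50
python3 -m handwheel '[[0,0,-0.01,0,0,0],[0,0,-0.03,0,0,0],[0,0,-0.03,0,0,0],[0,0,-0.03,0,0,0],[0,0,-0.03,0,0,0],[0,0,-0.03,0,0,0],[0,0,-0.03,0,0,0],[0,0,0,0,0,0]]'
```

```text
time: 38.75
ee_pos: [0.4156, -0.2891, 0.0206]
tcp_rot: [-179.9, -0.0, 61.8]
wrist_force: [0.2, -0.6, -0.1]
opening: 0.0425
time: 39.42
ee_pos: [0.4162, -0.2896, 0.0101]
tcp_rot: [180.0, 0.0, 61.9]
wrist_force: [0.2, 0.2, -0.2]
opening: 0.0426
time: 40.08
ee_pos: [0.4163, -0.2897, 0.0102]
tcp_rot: [180.0, 0.0, 61.9]
wrist_force: [0.1, 0.2, 6.3]
opening: 0.0203
time: 40.75
ee_pos: [0.4173, -0.2903, 0.2062]
tcp_rot: [179.6, 0.0, 61.9]
wrist_force: [1.4, -1.5, 0.0]
opening: 0.0205
```

```bash
python3 -m handwheel '[[0.01,-0.0015,0,0,0,0],[0.018,-0.002,0,0,0,0],[0.022,-0.0025,0,0,0,0],[0.022,-0.0025,0,0,0,0],[0.022,-0.0025,0,0,0,0],[0.022,-0.0025,0,0,0,0],[0.022,-0.0025,0,0,0,0],[0.022,-0.0025,0,0,0,0]]'
python3 -m handwheel '[[0.022,-0.0025,0,0,0,0],[0.022,-0.0025,0,0,0,0],[0.022,-0.0025,0,0,0,0],[0.022,-0.0025,0,0,0,0],[0.022,-0.0025,0,0,0,0],[0.022,-0.0025,0,0,0,0],[0.022,-0.0025,0,0,0,0],[0.022,-0.0025,0,0,0,0]]'
python3 -m handwheel '[[0.022,-0.0025,0,0,0,0],[0.018,-0.002,0,0,0,0],[0.014,-0.001,0,0,0,0],[0,0,0.025,0,0,0],[0,0,0.03,0,0,0],[0,0,0.025,0,0,0],[0,0,0.015,0,0,0],[0,0,0,0,0,0]]'
python3 - <<'E'
from h import *
o=monitor.get_obs();print(o['ee_pos'],o['opening'])
E
```

```text
time: 41.42
ee_pos: [0.4749, -0.1377, 0.1984]
tcp_rot: [-179.9, 0.0, 61.9]
wrist_force: [0.5, 0.1, -0.7]
opening: 0.0203
time: 42.08
ee_pos: [0.54, 0.0267, 0.1983]
tcp_rot: [-179.9, 0.1, 61.9]
wrist_force: [1.3, -0.3, -0.8]
opening: 0.0205
time: 42.75
ee_pos: [0.5587, 0.0752, 0.1001]
tcp_rot: [-179.7, 0.2, 61.9]
wrist_force: [-0.7, 0.2, 0.0]
opening: 0.0203
[0.55865298 0.07520845 0.10007941] 0.020330079855867284
```

Good. I'll release, rise, and step back toward -y so both views can check the bin and the mat.

```bash
python3 -m handwheel '[[0,0,0,0,0,0],[0,0,0,0,0,0],[0,0,0,0,0,0],[0,0,0,0,0,0],[0,0,-0.02,0,0,0],[0,0,-0.03,0,0,0],[0,0,-0.03,0,0,0],[0,0,-0.03,0,0,0]]' 0
python3 -m handwheel '[[-0.022,0.01,-0.004,0,0,0],[-0.022,0.01,-0.004,0,0,0],[-0.022,0.01,-0.004,0,0,0],[-0.022,0.01,-0.004,0,0,0],[-0.022,0.01,-0.004,0,0,0],[-0.022,0.01,-0.004,0,0,0],[-0.022,0.01,-0.004,0,0,0],[-0.022,0.01,-0.004,0,0,0]]'
python3 wr.py
python3 - <<'E'
import cv2,numpy as np
from h import *
w=cv2.imread('pics/last_wr.png');t=cams.camera('top')['img'][:,:,::-1]
cv2.imwrite('pics/chk.png',np.hstack([cv2.resize(w,(480,300)),cv2.resize(t[120:300,130:322],(320,300))]))
E
```

```text
time: 43.42
ee_pos: [0.5611, 0.0751, 0.217]
tcp_rot: [180.0, -0.0, 61.9]
wrist_force: [0.8, 0.3, -0.6]
opening: 0.0423
time: 44.08
ee_pos: [0.5487, -0.119, 0.2481]
tcp_rot: [179.9, -0.0, 61.9]
wrist_force: [0.9, -0.2, -0.6]
opening: 0.0423
44.0833 [ 0.5487 -0.119   0.2481] [179.9  -0.   61.9]
px [183.  23.] 566 c [486. 133.] [29. 52.] axis 174 tool shift mm [ 192.8 -174.3   -0.2]
px [212.  69.] 718 c [490.  56.] [29. 51.] axis 170 tool shift mm [ 1.263e+02 -1.346e+02 -1.000e-01]
px [538. 228.] 172 c [ 817. -367.] [50. 15.] axis 29 tool shift mm [-92.1 354.    0.5]
```

View pics/chk.png

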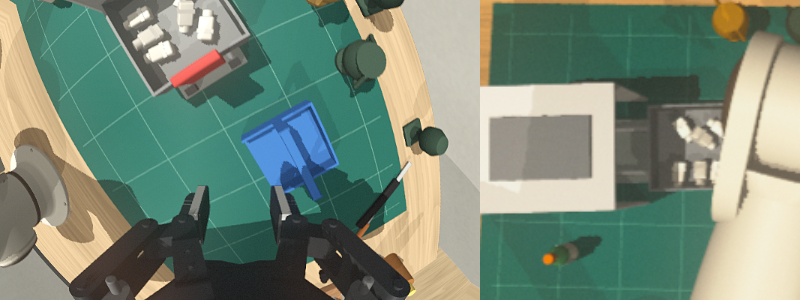

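The wrist view shows the prints in the bin (five visible, the rest cut off at the edge), a clear mat and an empty flat tray. Before pushing, I'll count the prints in the bin as I rotate for the push; all 6 must be there.

```bash
python3 -m handwheel '[[0,0,0,0,0,-3.9],[0,0,0,0,0,-3.9],[0,0,0,0,0,-3.9],[0,0,0,0,0,-3.9],[0,0,0,0,0,-3.9],[0,0,0,0,0,-3.9],[0,0,0,0,0,-3.9],[0,0,0,0,0,-3.9]]' -1 60
python3 -m handwheel '[[0.008,0.001,0,0,0,0],[0.008,0.001,0,0,0,0],[0.008,0.001,0,0,0,0],[0.008,0.001,0,0,0,0],[0.008,0.001,0,0,0,0],[0.008,0,0,0,0,0],[0,0,0,0,0,0],[0,0,0,0,0,0]]'
python3 - <<'E'
from h import *
o=monitor.get_obs();print(o['ee_pos'],o['tcp_rot'],o['q'].round())
w=cams.camera('wrist')['img'];t=cams.camera('side')['img']
cv2.imwrite('pics/chk2.png',np.hstack([cv2.resize(w[:250,180:480],(480,400)),cv2.resize(t[130:330,200:360],(320,400))])[:,:,::-1])
E
```

```text
time: 44.85
ee_pos: [0.549, -0.1171, 0.2474]
tcp_rot: [180.0, 0.0, 93.3]
wrist_force: [0.3, -1.1, -0.4]
opening: -0.0002
time: 45.52
ee_pos: [0.5512, -0.069, 0.2469]
tcp_rot: [180.0, 0.0, 93.1]
wrist_force: [-0.4, -0.1, -0.1]
opening: -0.0003
[ 0.55122793 -0.06897811  0.24691162] [1.79998895e+02 4.20665624e-03 9.31049067e+01] [-7.  6. 14. 97. -0. 80.]
```

View pics/chk2.png

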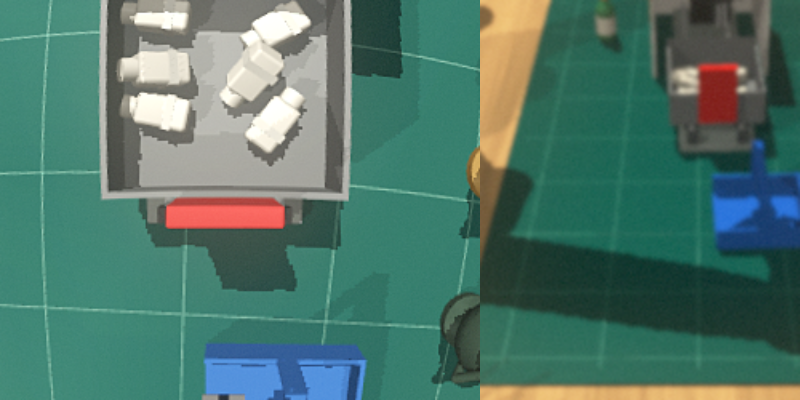

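All six prints are in the bin: three at the left wall, and three at (280,25), (252,75) and (275,120). The mat is clear and the tray stands flat. Now I'll lower behind the tab and tilt the hand back.

```bash
python3 -m handwheel '[[0,0,0,0,3.2,0],[0,0,0,0,3.2,0],[0,0,0,0,3.2,0],[0,0,0,0,3.2,0],[0,0,0,0,3.2,0],[0,0,0,0,3.2,0],[0,0,0,0,3.2,0],[0,0,0,0,2.6,0]]'
python3 -m handwheel '[[-0.006,0,0.014,0,0,0],[-0.006,0,0.014,0,0,0],[-0.006,0,0.014,0,0,0],[-0.006,0,0.014,0,0,0],[-0.006,0,0.014,0,0,0],[-0.006,0,0.014,0,0,0],[-0.006,0,0.012,0,0,0],[-0.006,0,0.008,0,0,0]]'
python3 - <<'E'
from h import *
o=monitor.get_obs();print(o['ee_pos'],R.from_euler('xyz',o['tcp_rot'],degrees=True).as_matrix().round(3))
E
```

```text
time: 46.28
ee_pos: [0.5513, -0.0704, 0.2468]
tcp_rot: [180.0, -25.2, 93.0]
wrist_force: [0.8, -0.6, -0.3]
opening: -0.0
time: 46.95
ee_pos: [0.5508, -0.0694, 0.131]
tcp_rot: [-179.9, -25.0, 93.0]
wrist_force: [-0.9, 0.0, -0.1]
opening: -0.0
[ 0.55080752 -0.06937976  0.13100239] [[-0.047  0.999 -0.023]
 [ 0.905  0.053  0.422]
 [ 0.423 -0.001 -0.906]]
```

```bash
python3 -m handwheel '[[0.0045,0,0.0021,0,0,0],[0.0045,0,0.0021,0,0,0],[0.0045,0,0.0021,0,0,0],[0.0045,0,0.0021,0,0,0],[0.0018,0,0.0008,0,0,0],[0.0009,0,0.0004,0,0,0],[0.0009,0,0.0004,0,0,0],[0.0009,0,0.0004,0,0,0]]'
python3 -m handwheel '[[0.0009,0,0.0004,0,0,0],[0.0009,0,0.0004,0,0,0],[0.0009,0,0.0004,0,0,0],[0.0009,0,0.0004,0,0,0],[0.0009,0,0.0004,0,0,0],[0.0009,0,0.0004,0,0,0],[0.0009,0,0.0004,0,0,0],[0.0009,0,0.0004,0,0,0]]'
python3 -m handwheel '[[0.0009,0,0.0004,0,0,0],[0.0009,0,0.0004,0,0,0],[0.0009,0,0.0004,0,0,0],[0.0009,0,0.0004,0,0,0],[0.0009,0,0.0004,0,0,0],[0.0009,0,0.0004,0,0,0],[0.0009,0,0.0004,0,0,0],[0.0009,0,0.0004,0,0,0]]'
python3 -m handwheel '[[0.0009,0,0.0004,0,0,0],[0.0009,0,0.0004,0,0,0],[0.0009,0,0.0004,0,0,0],[0.0009,0,0.0004,0,0,0],[0.0009,0,0.0004,0,0,0],[0.0009,0,0.0004,0,0,0],[0.0009,0,0.0004,0,0,0],[0.0009,0,0.0004,0,0,0]]'
```

```text
time: 47.62
ee_pos: [0.5499, -0.0443, 0.1326]
tcp_rot: [180.0, -25.0, 93.1]
wrist_force: [-0.0, 0.6, 0.5]
opening: -0.0003
time: 48.28
ee_pos: [0.5495, -0.0364, 0.1326]
tcp_rot: [180.0, -25.0, 93.1]
wrist_force: [0.6, 0.1, 0.9]
opening: 0.0004
time: 48.95
ee_pos: [0.549, -0.0285, 0.1327]
tcp_rot: [-180.0, -25.0, 93.1]
wrist_force: [0.1, -0.0, -0.4]
opening: -0.0002
time: 49.62
ee_pos: [0.5487, -0.0216, 0.1327]
tcp_rot: [180.0, -24.9, 93.0]
wrist_force: [-0.1, -10.8, 0.7]
opening: -0.0003
```

Contact (10.8 N) at TCP y ≈ -0.022. I'll push gently through the catch.

```bash
python3 -m handwheel '[[0.0009,0,0.0004,0,0,0],[0.0009,0,0.0004,0,0,0],[0.0009,0,0.0004,0,0,0],[0.0009,0,0.0004,0,0,0],[0.0009,0,0.0004,0,0,0],[0.0009,0,0.0004,0,0,0],[0.0009,0,0.0004,0,0,0],[0.0009,0,0.0004,0,0,0]]'
python3 -m handwheel '[[0.0009,0,0.0004,0,0,0],[0.0009,0,0.0004,0,0,0],[0.0009,0,0.0004,0,0,0],[0.0009,0,0.0004,0,0,0],[0.0009,0,0.0004,0,0,0],[0.0009,0,0.0004,0,0,0],[0.0009,0,0.0004,0,0,0],[0.0009,0,0.0004,0,0,0]]'
python3 -m handwheel '[[0.0018,0,0.0008,0,0,0],[0.0018,0,0.0008,0,0,0],[0.0018,0,0.0008,0,0,0],[0.0018,0,0.0008,0,0,0],[0.0018,0,0.0008,0,0,0],[0.0018,0,0.0008,0,0,0],[0.0018,0,0.0008,0,0,0],[0.0018,0,0.0008,0,0,0]]'
python3 -m handwheel '[[0.0036,0,0.0017,0,0,0],[0.0036,0,0.0017,0,0,0],[0.0036,0,0.0017,0,0,0],[0.0036,0,0.0017,0,0,0],[0.0036,0,0.0017,0,0,0],[0.0036,0,0.0017,0,0,0],[0.0036,0,0.0017,0,0,0],[0.0036,0,0.0017,0,0,0]]'
```

```text
time: 50.28
ee_pos: [0.5482, -0.0129, 0.1328]
tcp_rot: [-180.0, -25.0, 93.0]
wrist_force: [1.4, -4.1, -1.5]
opening: -0.0001
time: 50.95
ee_pos: [0.5477, -0.0049, 0.1331]
tcp_rot: [-180.0, -25.0, 93.1]
wrist_force: [0.7, -3.4, -3.2]
opening: 0.0
time: 51.62
ee_pos: [0.5469, 0.0109, 0.1334]
tcp_rot: [-180.0, -25.0, 93.1]
wrist_force: [1.0, -4.6, -4.6]
opening: -0.0002
time: 52.28
ee_pos: [0.5453, 0.0426, 0.1334]
tcp_rot: [180.0, -25.0, 93.1]
wrist_force: [0.8, -6.0, -1.5]
opening: 0.0001
```

```bash
python3 -m handwheel '[[0.0036,0,0.0017,0,0,0],[0.0036,0,0.0017,0,0,0],[0.0036,0,0.0017,0,0,0],[0.0036,0,0.0017,0,0,0],[0.0036,0,0.0017,0,0,0],[0.0036,0,0.0017,0,0,0],[0.0036,0,0.0017,0,0,0],[0.0036,0,0.0017,0,0,0]]'
python3 -m handwheel '[[0.0036,0,0.0017,0,0,0],[0.0036,0,0.0017,0,0,0],[0.0036,0,0.0017,0,0,0],[0.0036,0,0.0017,0,0,0],[0.0036,0,0.0017,0,0,0],[0.0036,0,0.0017,0,0,0],[0.0027,0,0.0013,0,0,0],[0.0018,0,0.0008,0,0,0]]'
python3 -m handwheel '[[0.0018,0,0.0008,0,0,0],[0.0018,0,0.0008,0,0,0],[0.0018,0,0.0008,0,0,0],[0.0018,0,0.0008,0,0,0],[0.0018,0,0.0008,0,0,0],[0.0018,0,0.0008,0,0,0],[0.0009,0,0.0004,0,0,0],[0.0009,0,0.0004,0,0,0]]'
python3 -m handwheel '[[0.0009,0,0.0004,0,0,0],[0.0009,0,0.0004,0,0,0],[0.0009,0,0.0004,0,0,0],[0.0009,0,0.0004,0,0,0],[0.0009,0,0.0004,0,0,0],[0.0009,0,0.0004,0,0,0],[0.0009,0,0.0004,0,0,0],[0.0009,0,0.0004,0,0,0]]'
```

```text
time: 52.95
ee_pos: [0.5436, 0.0744, 0.1334]
tcp_rot: [180.0, -25.0, 93.1]
wrist_force: [1.3, -6.6, -2.7]
opening: -0.0003
time: 53.62
ee_pos: [0.5421, 0.1036, 0.1333]
tcp_rot: [180.0, -25.0, 93.1]
wrist_force: [2.0, -4.2, -2.4]
opening: -0.0003
time: 54.28
ee_pos: [0.5413, 0.1171, 0.1333]
tcp_rot: [180.0, -25.0, 93.1]
wrist_force: [1.8, -3.1, -0.5]
opening: 0.0002
time: 54.95
ee_pos: [0.5408, 0.1248, 0.1333]
tcp_rot: [-180.0, -25.0, 93.1]
wrist_force: [3.1, -3.3, -1.5]
opening: 0.0003
```

```bash
python3 -m handwheel '[[0.0009,0,0.0004,0,0,0],[0.0009,0,0.0004,0,0,0],[0.0009,0,0.0004,0,0,0],[0.0009,0,0.0004,0,0,0],[0.0009,0,0.0004,0,0,0],[0.0009,0,0.0004,0,0,0],[0.0009,0,0.0004,0,0,0],[0.0009,0,0.0004,0,0,0]]'
python3 -m handwheel '[[0.0009,0,0.0004,0,0,0],[0.0009,0,0.0004,0,0,0],[0.0009,0,0.0004,0,0,0],[0.0009,0,0.0004,0,0,0],[0.0009,0,0.0004,0,0,0],[0.0009,0,0.0004,0,0,0],[0.0009,0,0.0004,0,0,0],[0.0009,0,0.0004,0,0,0]]'
python3 -m handwheel '[[0.0009,0,0.0004,0,0,0],[0.0009,0,0.0004,0,0,0],[0.0009,0,0.0004,0,0,0],[0.0009,0,0.0004,0,0,0],[0,0,0,0,0,0],[0,0,0,0,0,0],[0,0,0,0,0,0],[0,0,0,0,0,0]]'
```

```text
time: 55.62
ee_pos: [0.5403, 0.1327, 0.1334]
tcp_rot: [-180.0, -25.0, 93.1]
wrist_force: [1.5, -3.2, -1.1]
opening: 0.0001
time: 56.28
ee_pos: [0.5399, 0.1406, 0.1336]
tcp_rot: [-180.0, -25.0, 93.1]
wrist_force: [1.8, -4.5, -2.2]
opening: -0.0002
time: 56.95
ee_pos: [0.54, 0.1411, 0.1335]
tcp_rot: [-180.0, -24.6, 92.9]
wrist_force: [0.1, -25.3, 2.5]
opening: -0.0006
```

```bash
python3 -m handwheel '[[0.0009,0,0.0004,0,0,0],[0.0009,0,0.0004,0,0,0],[0,0,0,0,0,0],[0,0,0,0,0,0],[0,0,0,0,0,0],[0,0,0,0,0,0],[0,0,0,0,0,0],[0,0,0,0,0,0]]'
python3 -m handwheel '[[-0.0018,0,-0.0008,0,0,0],[-0.0036,0,-0.0017,0,0,0],[-0.009,0,-0.0042,0,0,0],[-0.009,0,-0.0042,0,0,0],[-0.009,0,-0.0042,0,0,0],[-0.009,0,-0.0042,0,0,0],[0.006,0,-0.014,0,0,0],[0.008,0,-0.018,0,0,0]]'
python3 -m handwheel '[[-0.005,0,-0.03,0,0,0],[-0.008,0,-0.03,0,0,0],[-0.008,0,-0.03,0,0,0],[-0.008,0,-0.03,0,0,0],[0,0,0,0,0,0],[0,0,0,0,0,0],[0,0,0,0,0,0],[0,0,0,0,0,0]]'
python3 - <<'E'
from h import *
o=monitor.get_obs();print(o['ee_pos'],o['wrist_force'])
d=cams.camera('side');t=cams.camera('wrist')['img']
H=hsv(d);r=((H[...,0]<6)|(H[...,0]>174))&(H[...,1]>170)&(np.arange(640)[None]<345)&(np.arange(640)[None]>285)&(np.arange(400)[:,None]<210);blobs(d,r)
d0=__import__('pickle').load(open('side.pkl','rb'));H=hsv(d0);r=((H[...,0]<6)|(H[...,0]>174))&(H[...,1]>170)&(np.arange(640)[None]<345)&(np.arange(640)[None]>285)&(np.arange(400)[:,None]<210);blobs(d0,r)
cv2.imwrite('pics/end.png',np.hstack([cv2.resize(t,(480,300)),cv2.resize(d['img'][80:280,220:434],(320,300))])[:,:,::-1])
E
```

```text
time: 57.62
ee_pos: [0.54, 0.1414, 0.1335]
tcp_rot: [-180.0, -24.4, 92.8]
wrist_force: [-2.2, -37.4, 6.7]
opening: -0.0003
time: 58.28
ee_pos: [0.5415, 0.0989, 0.1675]
tcp_rot: [-179.8, -25.0, 92.9]
wrist_force: [-0.5, -1.0, 0.9]
opening: -0.0003
time: 58.95
ee_pos: [0.546, 0.0234, 0.264]
tcp_rot: [-179.9, -25.0, 93.0]
wrist_force: [-0.3, -0.7, -0.0]
opening: 0.0001
[0.54595583 0.02342267 0.26402703] [-0.30863097 -0.72943217 -0.0051065 ]
[315. 148.] 423 med [0.539 0.145 0.104] z [0.057 0.146] rect mm [ 544. -467.] [  57. 1589.] 0.4
[319. 176.] 478 med [ 0.549 -0.023  0.104] z [0.058 0.146] rect mm [ 531. -549.] [1425.   55.] 88.0
```

View pics/end.png

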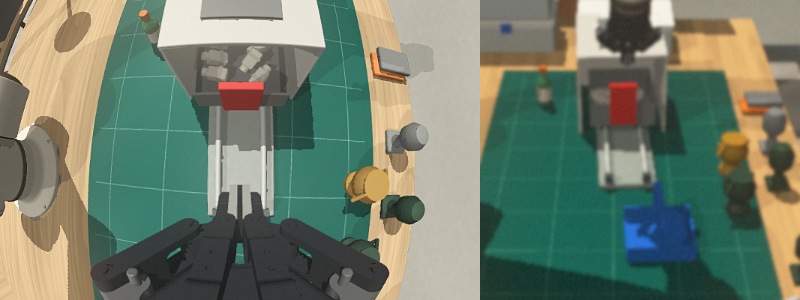

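The tab moved 168 mm between the before and after views. The force climbed to 37 N with no further motion, the prints are in the bin, the tray is flat and the robot is clear. I'll hand the job in.

```bash
python3 -c "
from workcell import order;print(order.job_done())"
```

```text
the job is handed in; nothing more can be done
None
```

The job is handed in at about 59 s on the robot's clock. All six white prints (three from the tray, three off the mat) are in the bin. The empty tray stands flat on the mat, and the shuttle was pushed to a hard stop inside the hood.

- **Tray and prints:** I tipped the tray 52° over the bin, put it back in its old place, then picked up each stray. The first grasp closed above a print without moving it, because the fingertips sat higher than stated. Going about 12 mm lower fixed that one, and the other two came up first time.
- **Before the push:** a close view showed six prints in the bin, a clear mat and a flat tray, with the shuttle still parked.
- **Push:** the highest force I read at the catch was 10.8 N, and the shuttle then ran at about 3 to 7 N and under 0.05 m/s. At the stop the force rose from 25 to 37 N with only 0.3 mm more movement, so I took it as the end stop.
- **Last checks:** the side camera put the tab's travel at about 168 mm on top of the unknown 0 to 4 mm start. That is close to the 167.5 mm limit and accurate only to a couple of millimetres, so the force reading is the stronger evidence. In the last pictures the urns and glue bottle looked untouched, and the robot was clear of everything.

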